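Check two joint hubs with a plug gauge and reject the undersize one

TASK

One of the two blue hubs on the rubber mat has an undersize bore. Try the plug gauge in their brass bushes, feeling for the hole gently and never forcing it; leave the gauge standing fully home in the hub that it passes, with that hub standing where it was, and set the other hub down upright and gently in the red tray. Leave everything else on the table undisturbed.

Things in the scene. Friction and masses are not known exactly. Their poses are not given: they have to be found in the camera images.
- gauge_grip (a point): Centre of the green handle (round, 20 mm diameter, 50 mm long) of the loose steel plug gauge, 0.15 kg: on its axis, 67 mm above the pin's tip, z up along the axis. The gauge stands upright in the black stand, its shoulder resting on the stand. Fully home in a hub, its shoulder rests on the hub's top face and this point is 51 mm above the hub's centre point.
- stand: Fixed black block, 62 x 62 x 40 mm, with a 24 mm vertical hole through its middle in which the gauge stands. Origin at the centre of its underside.
- hub_a_center (a point): Centre of a blue round hub, 62 mm diameter, 40 mm high, about 0.4 kg with its bush, standing upright: on its axis, 20 mm above its foot and 20 mm below its top face, z up. Its round wall can be gripped across from above. A 32 mm opening runs through it along the axis, with a captive brass bush inside whose top face is 8 mm below the hub's top face. Which hub is undersize changes from run to run.
- hub_b_center (a point): The other blue hub, the same outside in every way: 62 mm diameter, 40 mm high; this point is on its axis, half-way up. Its bush floats in the same way. See hub_a_center.
- hub_a: The hub of hub_a_center; origin on its axis at its foot. In both hubs the brass bush floats sideways: its bore sits 2.5 to 4.5 mm off the hub's axis, in an unmeasured direction, and can be nudged. The bore's mouth is 20 mm across. In the good hub it goes through at 20 mm; in the undersize one it narrows to 14 mm at 8 mm below the bush's top face, where the pin stops.
- hub_b: The hub of hub_b_center; origin on its axis at its foot. Its bush floats like that of hub_a.
- gauge: The gauge of gauge_grip; origin at the pin's tip. From the bottom: pin 18 mm diameter, 36 mm long, tip chamfered 0.7 mm; shoulder disc 46 mm diameter, 6 mm thick; then the green handle, 50 mm.
- tray: Fixed red open tray for rejects, 150 x 150 mm outside, 30 mm high, 5 mm walls and floor. Origin at the centre of its underside.
- mat: Fixed black rubber mat, 300 x 320 mm, 3 mm thick, on which the hubs stand (their feet at 3 mm height). Origin at the centre of its underside.
- thermos: Bystander: blue bottle with a steel cap, 68 mm diameter, 230 mm high. Origin at its foot.
- mug: Bystander: white mug, 80 mm diameter, 95 mm high. Origin at its foot.
- cup: Bystander: white plastic cup, 70 mm diameter, 75 mm high. Origin at its foot.
- screwdriver: Bystander: orange screwdriver lying flat. Origin under its middle.
- wrench: Bystander: steel wrench lying flat. Origin under its middle.
- bearing: Bystander: steel bearing ring, 42 mm diameter, 12 mm high, lying flat. Origin at the centre of its underside.
- servo: Bystander: small black servo, 54 x 20 x 43 mm. Origin at the centre of its underside.
There are look-alikes about, which are no part of the job. Leave any orange or pink look-alike of the hub_a alone.

How it is judged (in metres and radians):
On the way:
1. the gauge has gone fully home in one of the hubs (((z of gauge_grip in the frame of hub_a_center between 0.046 and 0.056 m and horizontal distance between gauge_grip and hub_a_center below 0.009 m and angle between the z axis of gauge_grip and the z axis of hub_a_center, either way round below 0.08 rad and angle between hub_a_center's own z axis and vertical below 0.06 rad) or (z of gauge_grip in the frame of hub_b_center between 0.046 and 0.056 m and horizontal distance between gauge_grip and hub_b_center below 0.009 m and angle between the z axis of gauge_grip and the z axis of hub_b_center, either way round below 0.08 rad and angle between hub_b_center's own z axis and vertical below 0.06 rad))), for 0.2 s.
At the end, for the whole second after the job is handed in: The gauge stands fully home in the hub that it passes (its shoulder within 5 mm of resting on the hub, axes within 9 mm and 0.08 rad), that hub is upright (0.06 rad) and within 30 mm of where it stood, the other hub stands upright (0.08 rad) on the floor of the red tray, and all are at rest (((z of gauge_grip in the frame of hub_a_center between 0.046 and 0.056 m and horizontal distance between gauge_grip and hub_a_center below 0.009 m and angle between the z axis of gauge_grip and the z axis of hub_a_center, either way round below 0.08 rad and angle between hub_a_center's own z axis and vertical below 0.06 rad and distance of hub_a_center from where it was at the start of the episode below 0.03 m and x of hub_b_center in the frame of tray between -0.05 and 0.05 m and y of hub_b_center in the frame of tray between -0.05 and 0.05 m and z of hub_b_center in the frame of tray between 0.019 and 0.031 m and angle between hub_b_center's own z axis and vertical below 0.08 rad and linear speed of each of hub_a, hub_b, gauge below 0.02 m/s) or (z of gauge_grip in the frame of hub_b_center between 0.046 and 0.056 m and horizontal distance between gauge_grip and hub_b_center below 0.009 m and angle between the z axis of gauge_grip and the z axis of hub_b_center, either way round below 0.08 rad and angle between hub_b_center's own z axis and vertical below 0.06 rad and distance of hub_b_center from where it was at the start of the episode below 0.03 m and x of hub_a_center in the frame of tray between -0.05 and 0.05 m and y of hub_a_center in the frame of tray between -0.05 and 0.05 m and z of hub_a_center in the frame of tray between 0.019 and 0.031 m and angle between hub_a_center's own z axis and vertical below 0.08 rad and linear speed of each of hub_a, hub_b, gauge below 0.02 m/s))); the robot touches nothing.
It fails at once if the gauge is forced: with the gauge over it, a hub is pressed on the mat with more than 30 N, its own 5 N or so included ((contact force between hub_a and mat above 30 N and horizontal distance between gauge_grip and hub_a_center below 0.025 m) or (contact force between hub_b and mat above 30 N and horizontal distance between gauge_grip and hub_b_center below 0.025 m)).
It fails at once if a hub is dropped or slammed into the tray: faster than 0.45 m/s with its foot less than 40 mm above the tray's underside ((linear speed of hub_a above 0.45 m/s and z of hub_a_center in the frame of tray below 0.06 m and horizontal distance between hub_a_center and tray below 0.08 m) or (linear speed of hub_b above 0.45 m/s and z of hub_b_center in the frame of tray below 0.06 m and horizontal distance between hub_b_center and tray below 0.08 m)).
It fails at once if a bystander is moved by more than 20 mm (distance of any of thermos, mug, cup, screwdriver, wrench, bearing, servo from where it was at the start of the episode above 0.02 m).
It also fails if it takes over 69 s, if anything falls off the work surface, if the arm or the gripper's body presses on something with over 40 N, if the wrist force passes 120 N, or if a joint passes its speed limit or range.

ROBOT

A 7-joint arm with a two-finger parallel gripper is mounted at the origin on the work surface. World frame = base frame: x ahead of the robot, y to its left, z up, the work surface at z = 0. Lengths are in mm, angles in degrees, forces in N, time in s.
With the tool pointing down it reaches from about 400 to 875 mm from the base axis. Payload 6.5 kg.
Tool frame: the origin (TCP) lies at the very end of the fingers, on their centre line; the grasp point (between the pads) lies 19 mm behind it; z points along the fingers, x is the direction in which the jaws open and shut, and the axes are right-handed (so a half turn about z gives the same grasp; the last joint's range is limited). The gripper opens to 88 mm and grips with 3 to 60 N. Pads are 18 mm wide; open, the fingers measure 123 mm over their backs; the gripper's body (75 mm by 187 mm) begins 45 mm behind the grasp point.
Start: joints at [-80.111, 30.733, -0.252, 88.115, 0.149, 61.152, -4.079], TCP at [153.744, 631.548, 238.716] pointing down, gripper open.
Joint ranges: [-154.64, 154.64], [-21.42, 123.67], [-72.66, 72.17], [13.99, 137.28], [-74.86, 254.86], [10.95, 109.41], [-158.01, 158.01]. Speed limits (degrees/s): [136.94, 136.94, 180, 180, 180, 180, 180].

INTERFACE

Orientations are given as a 3x3 rotation matrix whose columns are the frame's x, y, z axes.
In Python, from rig import manip, eyes gives the robot as it stands.
- The arm moves only by the tool drive_tool, never from a script. Its argument "deltas" is a list of rows, each an object of numbers: "tx", "ty", "tz": the shift along the tool's x, y, z in cm; "roll": the turn about the tool's z in rad. A call has 1 to 12 rows; each row shifts and turns the pose as measured when the row begins, along the tool's axes as they then stand; what a row does not reach is not made up. A row lasts 1/8 s, in which the tool goes at most 62.5 mm and 10.7 degrees, less where a joint would pass 70% of its speed; a pose out of reach is approached as far as the arm can. A call with a gripper value outside its range is refused whole. "gripper" is the finger opening in cm, from 0 to 8.81, set as the call begins (left out, the last holds). The fingers move at their own pace and stop on an object; "newtons" is the grip in N (left out, the last holds). Time passes only in rows, so rows that do not move let the fingers close. It gives the time, the measured TCP pose, the force and the opening at its end, in the units of the state.
- manip.sense(): the state, without advancing time (a new reading comes with each control period).
- eyes.snapshot(name): name is "side" or "top" or "wrist"; returns a dict with "pixels" (480x640x3 uint8, red, green, blue), "vertical_fov" (degrees; the focal length in pixels is half the picture's height over the tangent of half this angle, whatever the lens; pixels are square), "cx", "cy" (the principal point, pixels), "dist" ([k1, k2, p1, p2, k3] as OpenCV has them; the pictures are not rectified), "origin" and "rotation" of the camera in the world; the wrist camera has in their place "tool_from_camera" (4x4, takes a point from camera to tool coordinates, whose origin is the TCP and whose axes are the tool frame's). Camera axes: x right, y down, z forward; pixel columns grow to the right and rows downward; lengths in mm; the calibration is good to about 2 mm. A picture is of the moment at which its call begins: read the wrist's pose just before it. There is no depth.
- manip.finish_job(): hands the job in, once; it reports no verdict.
The state is a dict: "clock": time; "joint_positions": joint angles; "dq": joint speeds; "tau": joint torques, N m; "ee_pos": TCP position; "orientation": TCP orientation; "force": force on the tool from outside, world axes, zero at the start; "torque": the same for the moment, N m; "width": finger opening in mm.
Only numpy, scipy, OpenCV 4.12 (cv2) and the standard library are available. Lean on these libraries where they do the work, as an engineer would, in place of code of your own. Each camera call takes 0.05 s, during which the arm holds its last target.

## Working session

There is one attempt and no reset: what is moved stays moved. The work goes in short steps, Python scripts to look and compute and a tool call to move; the robot and the scene stay as the last step left them, time stands still between calls to the robot, and variables do not carry over. Pictures are saved under pics/ and viewed, and the job is handed in when it is done.

Besides the shell and the picture viewer there is one more tool, called as name(argument=value, ...) on one line, values as JSON. drive_tool: Moves the arm, as the interface text tells. Its arguments: {"type":"object","properties":{"deltas":{"type":"array","items":{"type":"object","properties":{"tx":{"type":"number"},"ty":{"type":"number"},"tz":{"type":"number"},"roll":{"type":"number"}}}},"gripper":{"type":"number"},"newtons":{"type":"number"}},"required":["deltas"]}

```bash
mkdir -p pics; ls
cat > h.py <<'E'
from rig import manip, eyes
import numpy as np, cv2, json
def K(s):
    f=240/np.tan(np.radians(s["vertical_fov"])/2)
    return np.array([[f,0,s["cx"]],[0,f,s["cy"]],[0,0,1.]])
def snap(name,fn):
    st=manip.sense(); s=eyes.snapshot(name)
    if name=="wrist":
        T=np.array(s["tool_from_camera"]); R=np.array(st["orientation"])
        s["rotation"]=R@T[:3,:3]; s["origin"]=R@T[:3,3]+np.array(st["ee_pos"])
    s["rotation"]=np.array(s["rotation"]);s["origin"]=np.array(s["origin"])
    px=np.array(s["pixels"]).astype(np.uint8)
    cv2.imwrite(f"pics/{fn}.png",px[:,:,::-1])
    d={k:np.array(v) for k,v in s.items() if k!="tool_from_camera"}
    np.savez(f"pics/{fn}.npz",**d); return s
def load(fn):
    d=np.load(f"pics/{fn}.npz"); return {k:d[k] for k in d.files}
def ray(s,uv,z):
    p=cv2.undistortPoints(np.array(uv,float).reshape(-1,1,2),K(s),np.array(s["dist"],float)).reshape(-1,2)
    d=np.c_[p,np.ones(len(p))]@s["rotation"].T
    return s["origin"]+d*((z-s["origin"][2])/d[:,2])[:,None]
def proj(s,P):
    R=s["rotation"].T; t=-R@s["origin"]
    return cv2.projectPoints(np.array(P,float).reshape(-1,1,3),cv2.Rodrigues(R)[0],t,K(s),np.array(s["dist"],float))[0].reshape(-1,2)
E
python3 - <<'E'
from h import *
st=manip.sense(); print({k:np.round(v,3).tolist() for k,v in st.items()})
for n in("top","side","wrist"):
    s=snap(n,n+"0"); print(n,s["vertical_fov"],s["cx"],s["cy"],s["dist"],s["origin"].round(1),s["rotation"].round(3).tolist())
E
```

```text
pics
{'clock': 0.0, 'joint_positions': [-80.11, 30.778, -0.252, 88.17, 0.15, 61.151, -4.079], 'dq': [0.013, -0.016, -0.053, -0.002, 0.064, -0.029, -0.06], 'tau': [-0.0, -57.096, 0.991, -25.16, -0.056, 0.018, 0.0], 'ee_pos': [153.656, 630.951, 237.837], 'orientation': [[0.236, 0.972, -0.0], [0.972, -0.236, -0.002], [-0.002, 0.0, -1.0]], 'force': [0.485, -1.33, 0.697], 'torque': [-0.054, -0.023, 0.027], 'width': 88.146}
top 56.627418817050554 320.1491979760995 241.44536443806143 [-0.00476536  0.          0.          0.          0.        ] [ 298.9   -9.4 1212.7] [[0.006, -0.973, 0.231], [-1.0, -0.007, -0.003], [0.004, -0.231, -0.973]]
side 42.32692445792678 322.7533512451296 235.54412152361687 [-0.05941413  0.          0.          0.          0.        ] [ 515.6 1058.4 1014.4] [[-0.999, -0.031, 0.016], [-0.032, 0.658, -0.753], [0.013, -0.753, -0.658]]
wrist 59.21321586023431 325.72372270795216 235.71138278383793 [-0.03942703  0.          0.          0.          0.        ] [ 74.8 650.5 384.9] [[0.237, 0.923, 0.302], [0.972, -0.225, -0.075], [-0.001, 0.312, -0.95]]
```

View pics/top0.png

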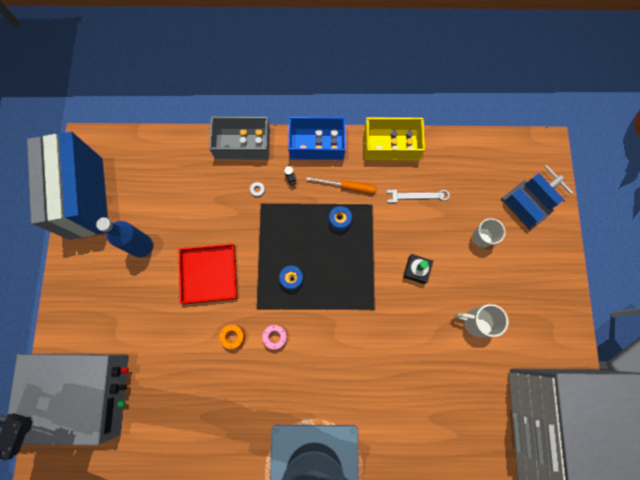

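View pics/side0.png

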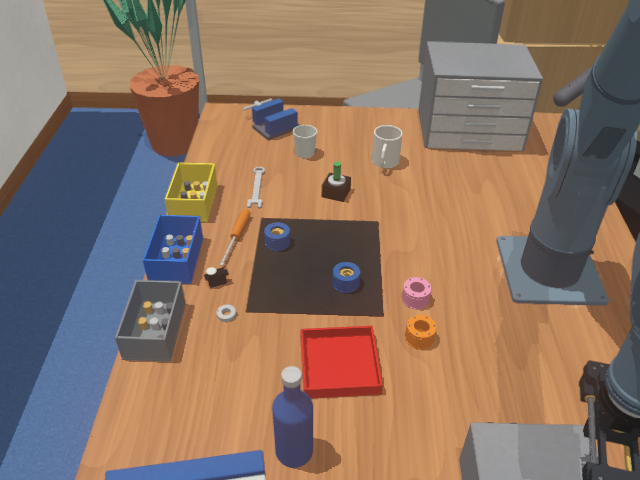

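View pics/wrist0.png

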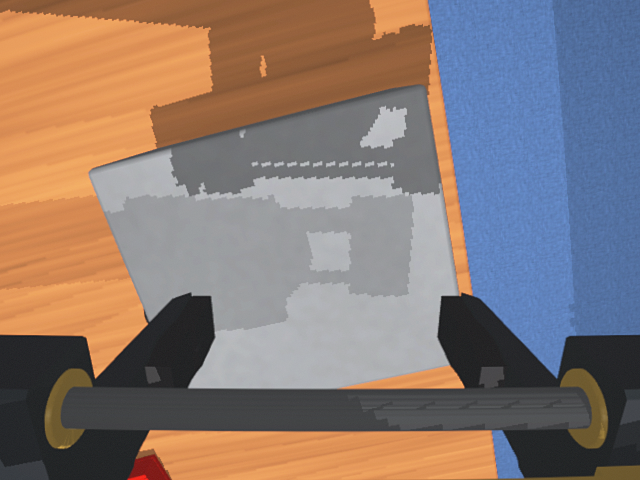

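The top view shows the hubs at (340,218) and (291,278), the gauge in its stand at (419,268) and the tray at (208,274). Next I'll measure them in both fixed views.

```bash
cat >> h.py <<'E'
from scipy.optimize import least_squares
def cyl(x,y,z0,z1,r):
    a=np.linspace(0,2*np.pi,72,endpoint=False); c=np.c_[x+r*np.cos(a),y+r*np.sin(a)]
    return np.r_[np.c_[c,np.full(72,z0)],np.c_[c,np.full(72,z1)]]
def bbox_hull(s,P):
    h=cv2.convexHull(proj(s,P).astype(np.float32))
    m=cv2.moments(h); return np.array([m['m10']/m['m00'],m['m01']/m['m00']]),cv2.contourArea(h)
def blob(s,mask,uv,rad=60):
    n,l,st,c=cv2.connectedComponentsWithStats(mask.astype(np.uint8))
    best=min(range(1,n),key=lambda i:np.hypot(*(c[i]-uv))+(1e3 if st[i,4]<15 else 0))
    cs,_=cv2.findContours((l==best).astype(np.uint8),cv2.RETR_EXTERNAL,cv2.CHAIN_APPROX_NONE)
    h=np.zeros(mask.shape,np.uint8); cv2.drawContours(h,[cv2.convexHull(np.vstack(cs))],-1,1,-1)
    v,u=np.nonzero(h); return np.array([u.mean(),v.mean()]),len(u)
def hsv(s): return cv2.cvtColor(np.ascontiguousarray(s["pixels"]),cv2.COLOR_RGB2HSV).astype(int)
def fitcyl(obs,z0,z1,r,x0):  # obs: list of (s,centroid)
    f=lambda p: np.concatenate([bbox_hull(s,cyl(*p,z0,z1,r))[0]-c for s,c in obs])
    q=least_squares(f,x0,diff_step=1e-4); return q.x,q.fun
E
python3 - <<'E'
from h import *
S={n:load(n+"0") for n in("top","side")}
def bl(s):
    h=hsv(s); return (h[...,0]>100)&(h[...,0]<125)&(h[...,1]>130)&(h[...,2]>50)
def rd(s):
    h=hsv(s); return ((h[...,0]<6)|(h[...,0]>174))&(h[...,1]>180)&(h[...,2]>80)
def gr(s):
    h=hsv(s); return (h[...,0]>50)&(h[...,0]<80)&(h[...,1]>120)
for nm,m,uvs,z0,z1,r in [("hubA",bl,[(340,218),(277,236)],3,43,31),("hubB",bl,[(291,278),(347,277)],3,43,31),("grip",gr,[(423,265),(337,170)],46,96,10)]:
    obs=[]
    for n,uv in zip(("top","side"),uvs):
        c,a=blob(S[n],m(S[n]),uv); x0=ray(S[n],[c],(z0+z1)/2)[0][:2]; print(nm,n,c.round(1),a,x0.round(1)); obs.append((S[n],c))
        q,e=fitcyl(obs[-1:],z0,z1,r,x0); print('  single',q.round(1), bbox_hull(S[n],cyl(*q,z0,z1,r))[1])
    q,e=fitcyl(obs,z0,z1,r,x0); print(nm,q.round(1),e.round(2))
for n,uv in zip(("top","side"),[(208,274),(340,360)]):
    s=S[n]; c,a=blob(s,rd(s),uv); print("tray",n,c,a,ray(s,[c],20)[0].round(1))
    cs,_=cv2.findContours(rd(s).astype(np.uint8),cv2.RETR_EXTERNAL,cv2.CHAIN_APPROX_NONE)
    k=max(cs,key=cv2.contourArea); print(cv2.approxPolyDP(cv2.convexHull(k),8,True).reshape(-1,2).tolist(), ray(s,cv2.approxPolyDP(cv2.convexHull(k),8,True).reshape(-1,2),30)[:,:2].round(0).tolist())
s=S["top"]
for n,u in dict(thermos_cap=((103,225),230),bearing=((257,189),12),driver=((341,186),10),wrench=((418,196),5),mug=((487,321),95),cup=((488,233),75),servo=((290,175),40),orange=((231,337),40),pink=((274,337),40)).items(): print(n,ray(s,[u[0]],u[1])[0][:2].round(0))
E
```

```text
hubA top [339.9 217.8] 481 [649.3 -67. ]
  single [648.8 -66.9] 467.10940766567364
hubA side [284.8 233.1] 21 [631.8 -79.8]
  single [631.8 -80. ] 648.2589485468343
hubA [638.6 -71.9] [ 1.82  3.54 -3.06  2.08]
hubB top [290.6 277.2] 501 [482.   66.3]
  single [481.6  66. ] 469.64551777299494
hubB side [345.8 271.1] 405 [482.7  45.5]
  single [482.7  45.3] 746.4168089043815
hubB [482.3  57.5] [ 3.15 -0.25  0.14  3.78]
grip top [422.9 264.5] 70 [ 510.2 -280.5]
  single [ 510.  -280.1] 89.13303542649373
grip side [336.7 163.8] 11 [ 510.1 -312.8]
  single [ 510.1 -312.4] 141.4530593517702
grip [ 510.3 -287.9] [ 3.01 -0.1  -0.2   5.28]
tray top [207.12081784 273.55978934] 3228 [490.8 292.4  20. ]
[[232, 244], [236, 298], [180, 302], [179, 248]] [[571.0, 227.0], [424.0, 209.0], [413.0, 357.0], [559.0, 371.0]]
tray side [340.06853465 361.64426354] 5282 [492.7 299.1  20. ]
[[371, 326], [381, 393], [311, 397], [301, 329]] [[430.0, 213.0], [415.0, 377.0], [546.0, 391.0], [574.0, 227.0]]
thermos_cap [567. 484.]
bearing [736. 168.]
driver [748. -71.]
wrench [ 721. -292.]
mug [ 365. -427.]
cup [ 595. -456.]
servo [768.  73.]
orange [323. 215.]
pink [324. 105.]
```

drive_tool(deltas=[{"tx":-0.9,"ty":6.1,"roll":0.1},{"tx":-0.9,"ty":6.1,"roll":0.1},{"tx":-0.9,"ty":6.1,"roll":0.1},{"tx":-0.9,"ty":6.1,"roll":0.1},{"tx":-0.9,"ty":6.1,"roll":0.1},{"tx":-0.9,"ty":6.1,"roll":0.1},{"tx":-0.9,"ty":6.1,"roll":0.1},{"tx":-0.9,"ty":6.1,"roll":0.1},{"tx":-0.9,"ty":6.1,"roll":0.1},{"tx":-0.9,"ty":6.1,"roll":0.1},{"tx":-0.9,"ty":6.1,"roll":0.1},{"tx":-0.9,"ty":6.1,"roll":0.1}])

```text
validation failed for argument at $.de...
```

drive_tool(deltas=[{"tx":-0.9,"ty":6.1,"tz":0,"roll":0.1},{"tx":-0.9,"ty":6.1,"tz":0,"roll":0.1},{"tx":-0.9,"ty":6.1,"tz":0,"roll":0.1},{"tx":-0.9,"ty":6.1,"tz":0,"roll":0.1},{"tx":-0.9,"ty":6.1,"tz":0,"roll":0.1},{"tx":-0.9,"ty":6.1,"tz":0,"roll":0.1}])

```text
clock: 0.9
ee_pos: [446.2, 414.4, 235.3]
orientation: [[0.748, 0.663, -0.004], [0.663, -0.748, -0.001], [-0.003, -0.002, -1.0]]
force: [1.2, 0.6, 0.4]
width: 88.2
```

drive_tool(deltas=[{"tx":-0.9,"ty":6.1,"tz":0,"roll":0.1},{"tx":-0.9,"ty":6.1,"tz":0,"roll":0.1},{"tx":-0.9,"ty":6.1,"tz":0,"roll":0.1},{"tx":-0.9,"ty":6.1,"tz":0,"roll":0.1},{"tx":-0.6,"ty":6.1,"tz":0,"roll":0.1},{"tx":-0.3,"ty":6.1,"tz":0,"roll":0.1},{"tx":0,"ty":5.0,"tz":0,"roll":0.1},{"tx":0,"ty":0,"tz":0,"roll":0}])

```text
clock: 1.9
ee_pos: [576.6, 7.4, 234.5]
orientation: [[1.0, -0.008, -0.003], [-0.008, -1.0, -0.004], [-0.003, 0.004, -1.0]]
force: [-0.6, 0.2, 0.4]
width: 88.0
```

Run:
```python
from h import *
s=snap("wrist","w1")
```

```text
(no output)
```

View pics/w1.png

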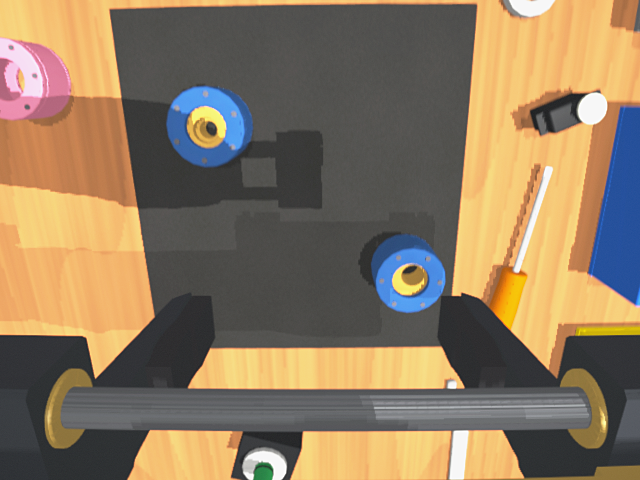

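The wrist view shows one hub at (207,126), the other at (409,274), and the gauge at (264,465). I'll zoom in on the bores.

Run:
```python
from h import *
s=load("w1"); im=s["pixels"]
a=[cv2.resize(im[v-50:v+50,u-50:u+50],(390,390),interpolation=cv2.INTER_CUBIC) for u,v in((209,126),(409,274))]
cv2.imwrite("pics/z1.png",np.hstack(a)[:,:,::-1])
h=hsv(s); m=(h[...,0]>100)&(h[...,0]<125)&(h[...,1]>100)&(h[...,2]>60)
for uv in((209,126),(409,274)):
    c,a=blob(s,m,uv); q,e=fitcyl([(s,c)],3,43,31,ray(s,[c],23)[0][:2]); print(c.round(1),a,q.round(1),bbox_hull(s,cyl(*q,3,43,31))[1])
print(ray(s,[(264,465)],94)[0])
```

```text
[208.7 125.4] 5645 [481.8  67. ] 5589.753050838772
[407.2 273.3] 4606 [649.3 -65.5] 4581.365627126768
[ 519.23025379 -220.35675299   94.        ]
```

View pics/z1.png

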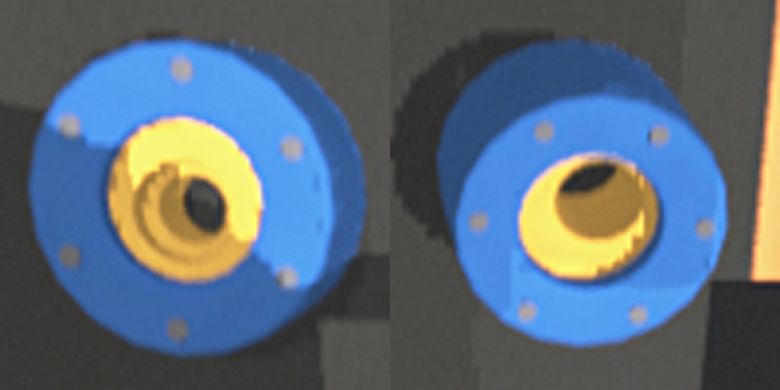

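Left bore, at (481.8,67), has an inner step, so it looks undersize. Right bore, at (649,-66), looks straight. Now to the gauge.

drive_tool(deltas=[{"tx":-1.3,"ty":5.7,"tz":1.5,"roll":0},{"tx":-1.3,"ty":5.7,"tz":1.5,"roll":0},{"tx":-1.3,"ty":5.7,"tz":1.5,"roll":0},{"tx":-1.3,"ty":5.7,"tz":1.5,"roll":0},{"tx":-1.3,"ty":5.7,"tz":1.5,"roll":0},{"tx":-0.3,"ty":1,"tz":0,"roll":0},{"tx":0,"ty":0,"tz":0,"roll":0}])

```text
clock: 2.82
ee_pos: [514.3, -276.6, 155.2]
orientation: [[1.0, 0.024, -0.001], [0.024, -1.0, 0.007], [-0.001, -0.007, -1.0]]
force: [0.4, 0.5, 0.3]
width: 88.3
```

Run:
```python
from h import *
s=snap("wrist","w2"); print(s["origin"])
```

```text
[ 512.55965057 -196.28115405  302.72608409]
```

View pics/w2.png

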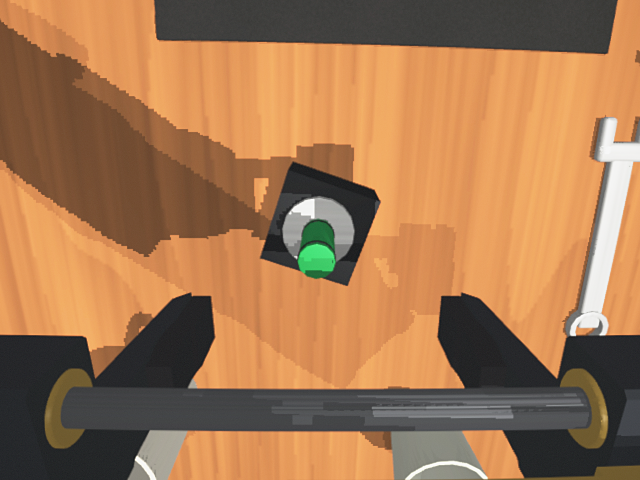

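The view shows the handle top at (317,261), the shoulder disc around (319,230), and the mug and cup at the bottom edge.

Run:
```python
from h import *
s=load("w2"); h=hsv(s); g=(h[...,0]>45)&(h[...,0]<85)&(h[...,1]>120)&(h[...,2]>40)
c,a=blob(s,g,(317,250)); q,e=fitcyl([(s,c)],46,96,10,(512,-280)); print(c,a,q.round(1),bbox_hull(s,cyl(*q,46,96,10))[1])
print(ray(s,[(317,261)],96)[0].round(1))
b=g&(h[...,2]>170); c,a=blob(s,b,(317,261)); print(c,a,ray(s,[c],96)[0].round(1))
w=(h[...,1]<60)&(h[...,2]>70); c,a=blob(s,w|g,(319,232)); print(c,a)
print(proj(s,[(514,-281,96),(514,-281,46)]))
```

```text
[316.76329043 250.12702854] 1787 [ 509.1 -277.3] 1901.0679573970847
[ 509.6 -276.6   96. ]
[315.98275862 258.7954023 ] 870 [ 509.  -275.4   96. ]
[317.69762757 234.5584154 ] 4468
[[325.21955565 269.00188099]
 [325.42389707 239.29253994]]
```

drive_tool(deltas=[{"tx":-0.5,"ty":0.2,"tz":2,"roll":0},{"tx":0,"ty":0,"tz":3,"roll":0},{"tx":0,"ty":0,"tz":3,"roll":0},{"tx":0,"ty":0,"tz":2,"roll":0},{"tx":0,"ty":0,"tz":0,"roll":0}])

```text
clock: 3.5
ee_pos: [517.3, -264.8, 54.2]
orientation: [[0.999, 0.043, 0.005], [0.043, -0.999, 0.012], [0.005, -0.012, -1.0]]
force: [0.8, 0.3, 0.2]
width: 88.2
```

Run:
```python
from h import *
s=snap("wrist","w3")
```

```text
(no output)
```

View pics/w3.png

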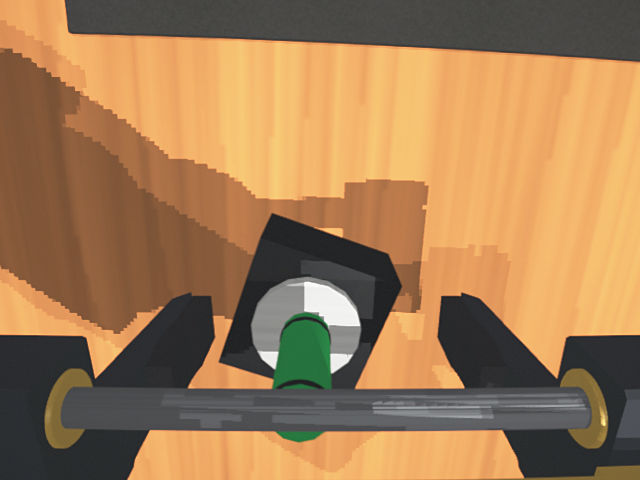

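The tool drifted about 15 mm sideways on the descent. I'll correct it now, while the fingers are still open.

drive_tool(deltas=[{"tx":-0.4,"ty":0.6,"tz":0,"roll":0.043},{"tx":-0.4,"ty":0.6,"tz":0,"roll":0},{"tx":0,"ty":0,"tz":0,"roll":0}])

```text
clock: 3.92
ee_pos: [511.2, -279.4, 57.6]
orientation: [[1.0, -0.003, 0.01], [-0.004, -1.0, 0.009], [0.01, -0.009, -1.0]]
force: [-0.6, -0.8, 0.1]
width: 87.8
```

Run:
```python
from h import *
st=manip.sense(); print(st["ee_pos"],st["dq"])
s=snap("wrist","w4"); h=hsv(s); g=(h[...,0]>45)&(h[...,0]<85)&(h[...,1]>120)&(h[...,2]>40)
sh=proj(s,cyl(509.3,-278,40,46,23)); print(sh.min(0),sh.max(0))
st=manip.sense(); print(st["ee_pos"],st["clock"])
```

```text
[ 511.16504462 -279.38028985   57.6241062 ] [-0.25171923 -0.30049862 -0.33452467 -0.23469784 -0.05387197  0.15216781
 -0.38791372]
[265.77395805 242.68128452] [376.21677808 347.62928082]
[ 511.45169417 -279.02229342   57.5877908 ] 3.975
```

View pics/w4.png

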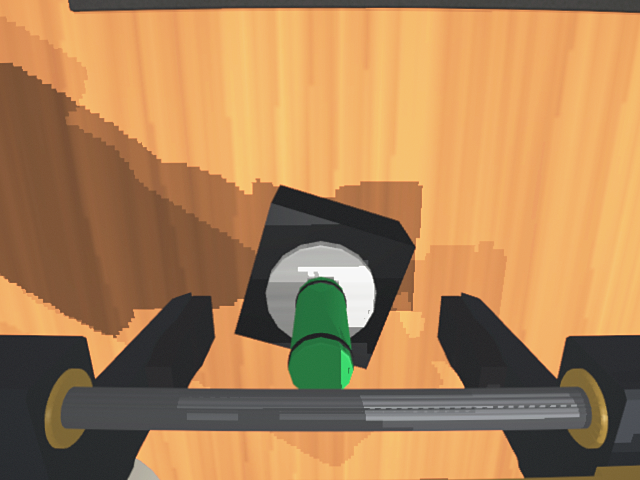

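drive_tool(deltas=[{"tx":0,"ty":0,"tz":0,"roll":0},{"tx":0,"ty":0,"tz":0,"roll":0},{"tx":0,"ty":0,"tz":0,"roll":0},{"tx":0,"ty":0,"tz":0,"roll":0}], gripper=1.2, newtons=12)

```text
clock: 4.47
ee_pos: [511.8, -278.7, 57.8]
orientation: [[1.0, -0.003, 0.011], [-0.003, -1.0, 0.01], [0.011, -0.01, -1.0]]
force: [0.3, -0.3, -0.4]
width: 50.3
```

drive_tool(deltas=[{"tx":0,"ty":0,"tz":0,"roll":0},{"tx":0,"ty":0,"tz":0,"roll":0},{"tx":0,"ty":0,"tz":0,"roll":0},{"tx":0,"ty":0,"tz":0,"roll":0}])

```text
clock: 4.97
ee_pos: [511.5, -278.5, 57.7]
orientation: [[1.0, -0.002, 0.01], [-0.003, -1.0, 0.01], [0.01, -0.01, -1.0]]
force: [0.2, 0.4, 0.3]
width: 19.8
```

drive_tool(deltas=[{"tx":0,"ty":0,"tz":-1.2,"roll":0},{"tx":0,"ty":0,"tz":-1.2,"roll":0}])

```text
clock: 5.22
ee_pos: [510.6, -278.5, 82.2]
orientation: [[1.0, -0.003, 0.009], [-0.003, -1.0, 0.011], [0.008, -0.011, -1.0]]
force: [-0.5, 0.3, -0.8]
width: 19.5
```

drive_tool(deltas=[{"tx":0,"ty":0,"tz":-2,"roll":0},{"tx":0,"ty":0,"tz":-1.5,"roll":0},{"tx":3.5,"ty":-3.3,"tz":0,"roll":0},{"tx":3.5,"ty":-3.3,"tz":0,"roll":0},{"tx":3.5,"ty":-3.3,"tz":0,"roll":0},{"tx":3.4,"ty":-3.3,"tz":0,"roll":0},{"tx":0,"ty":0,"tz":0,"roll":0}])

```text
clock: 6.1
ee_pos: [655.1, -144.6, 127.7]
orientation: [[1.0, -0.005, 0.014], [-0.005, -1.0, 0.009], [0.014, -0.009, -1.0]]
force: [-1.0, 0.4, -1.3]
width: 19.6
```

Run:
```python
from h import *
s=snap("wrist","w5"); print(s["origin"])
```

```text
[653.4746561  -64.6298202  275.41132726]
```

View pics/w5.png

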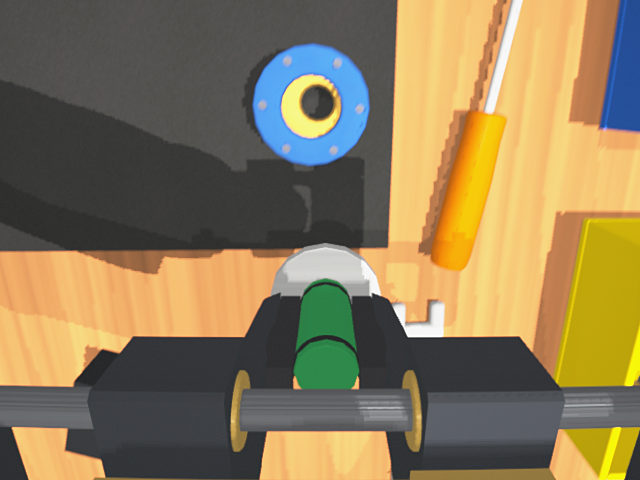

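The hub is at (311,105), with its bore at about (317,102) and the mat showing straight through it.

Run:
```python
from h import *
s=load("w5"); h=hsv(s); m=(h[...,0]>100)&(h[...,0]<125)&(h[...,1]>100)&(h[...,2]>60)
c,a=blob(s,m,(311,105)); q,e=fitcyl([(s,c)],3,43,31,(649,-66)); print(c.round(1),a,q.round(1),bbox_hull(s,cyl(*q,3,43,31))[1])
z=cv2.resize(s["pixels"][50:160,255:375],(0,0),fx=6,fy=5,interpolation=cv2.INTER_CUBIC)
z=cv2.resize(s["pixels"][60:150,265:365],(800,720)[:2] if 0 else (660,594),interpolation=cv2.INTER_CUBIC)
P=[]
for (x,y,zz,r,col) in [(q[0],q[1],43,31,(255,255,255)),(q[0],q[1],43,16,(255,0,255))]:
    p=(proj(s,cyl(x,y,zz,zz,r)[:72])-[265,60])*6.6
    cv2.polylines(z,[p.round().astype(int)],True,col,1)
cv2.imwrite("pics/z5.png",z[:,:,::-1])
```

```text
[310.6 104.3] 11437 [648.7 -67. ] 11243.237209146086
```

View pics/z5.png

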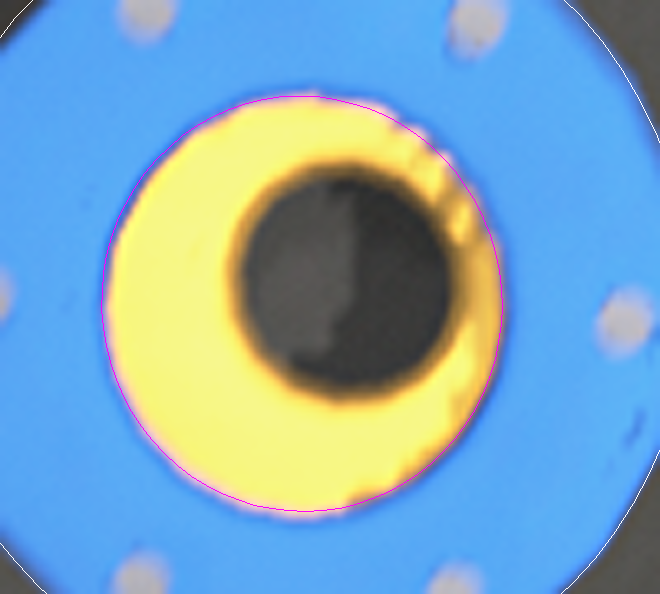

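Run:
```python
from h import *
s=load("w5"); b=ray(s,[(317.4,102.6)],35)[0]; print(b)
z=s["pixels"][60:150,265:365].copy(); z=cv2.resize(z,(660,594),interpolation=cv2.INTER_CUBIC)
for zz,c in((35,(255,0,0)),(7,(0,255,0))):
    cv2.polylines(z,[((proj(s,cyl(b[0],b[1],zz,zz,10)[:72])-[265,60])*6.6).round().astype(int)],True,c,1)
cv2.imwrite("pics/z5b.png",z[:,:,::-1])
# gauge axis in tool frame from this image: shoulder + handle
h=hsv(s); g=(h[...,0]>45)&(h[...,0]<85)&(h[...,1]>120)&(h[...,2]>40)
st=manip.sense(); p=np.array(st["ee_pos"]);R=np.array(st["orientation"]); print(p,st["force"])
# predicted shoulder if gauge at TCP axis
for off in((0,0),):
    # gauge shifted up with tcp: shoulder top at grip-21 ; grip at tcp z + (71-57.7)
    zt=p[2]+71-57.7-25
    q=proj(s,cyl(p[0],p[1],zt-6,zt,23)); print("shoulder px",q.min(0),q.max(0))
    q=proj(s,cyl(p[0],p[1],zt,zt+50,10)); print("handle px",q.min(0),q.max(0))
ys,xs=np.nonzero(g); print("green",xs.min(),xs.max(),ys.min(),ys.max())
```

```text
[652.25832313 -65.00273334  35.        ]
[ 653.34999387 -147.50607448  127.73647054] [-0.12278341 -0.01107281 -1.60762862]
shoulder px [266.40224914 252.35146531] [376.00175589 356.03114985]
handle px [289.41279629 286.98530089] [354.37970295 411.07642653]
green 293 358 279 388
```

View pics/z5b.png

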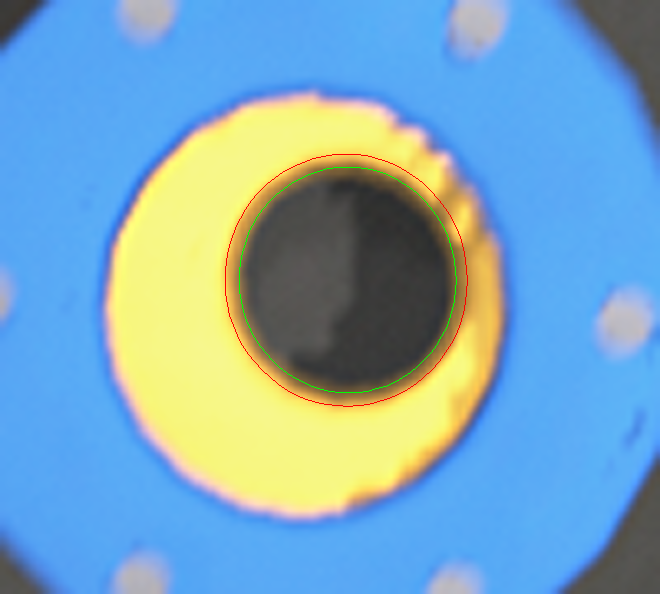

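Run:
```python
from h import *
s=load("w5"); z=cv2.resize(s["pixels"][230:400,245:410],(660,680),interpolation=cv2.INTER_CUBIC)[:590]
p=np.array([655,-144.6,127.7]);zt=p[2]+71-57.7-25
for zz,r,c in((zt,23,(255,0,0)),(zt-6,23,(0,0,255)),(zt+50,10,(255,0,255))):
    cv2.polylines(z,[((proj(s,cyl(p[0],p[1],zz,zz,r)[:72])-[245,230])*4).round().astype(int)],True,c,1)
cv2.imwrite("pics/z5c.png",z[:,:,::-1])
```

```text
(no output)
```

View pics/z5c.png

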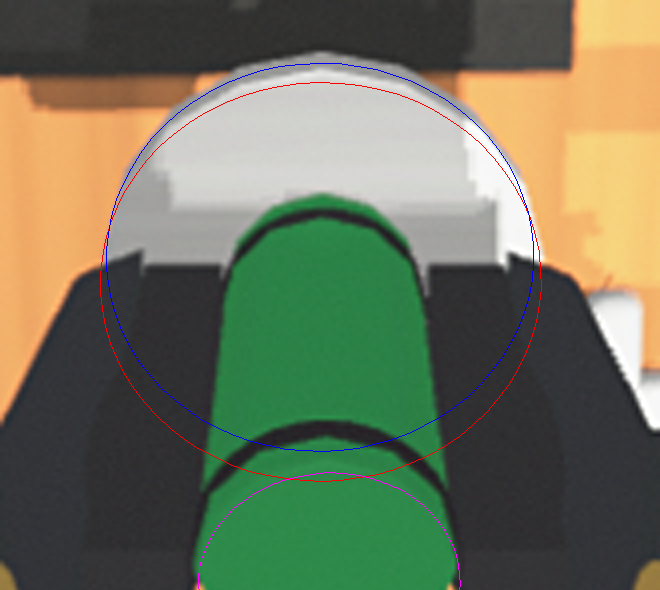

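drive_tool(deltas=[{"tx":-0.1,"ty":-3,"tz":0,"roll":0},{"tx":0,"ty":-3,"tz":0,"roll":0},{"tx":0,"ty":-2,"tz":0,"roll":0},{"tx":0,"ty":0,"tz":0,"roll":0},{"tx":0,"ty":0,"tz":0,"roll":0}])

```text
clock: 6.78
ee_pos: [649.8, -73.9, 129.8]
orientation: [[1.0, -0.018, 0.012], [-0.018, -1.0, 0.002], [0.012, -0.002, -1.0]]
force: [0.5, 0.6, -1.1]
width: 19.2
```

drive_tool(deltas=[{"tx":0.23,"ty":-0.85,"tz":0.5,"roll":-0.018},{"tx":0,"ty":0,"tz":1,"roll":0},{"tx":0,"ty":0,"tz":0,"roll":0},{"tx":0,"ty":0,"tz":0,"roll":0}])

```text
clock: 7.28
ee_pos: [652.1, -68.2, 113.4]
orientation: [[1.0, -0.002, 0.011], [-0.002, -1.0, 0.0], [0.011, -0.0, -1.0]]
force: [0.3, 0.1, -1.5]
width: 19.7
```

Run:
```python
from h import *
print(manip.sense()["ee_pos"])
s=snap("wrist","w6"); st=manip.sense(); p=np.array(st["ee_pos"]); print(p)
pix=s["pixels"].copy()
zt=p[2]+71-57.7-25
for x,y,zz,r,c in((p[0],p[1]+1,zt,23,(255,0,0)),(p[0],p[1]+1,zt-6,23,(0,0,255)),(648.7,-67,43,31,(255,255,255))):
    cv2.polylines(pix,[proj(s,cyl(x,y,zz,zz,r)[:72]).round().astype(int)],True,c,1)
cv2.imwrite("pics/z6.png",cv2.resize(pix[180:420,170:490],(800,600),interpolation=cv2.INTER_CUBIC)[:,:,::-1])
```

```text
[652.05431739 -68.22695655 113.37602826]
[651.91591086 -68.26074594 113.34924825]
```

View pics/z6.png

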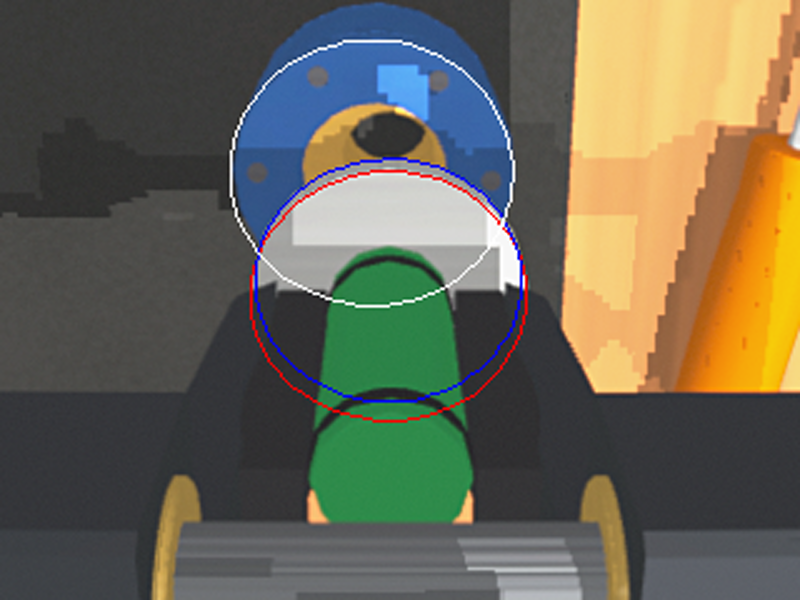

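drive_tool(deltas=[{"tx":0.03,"ty":-0.25,"tz":0.7,"roll":0},{"tx":0,"ty":0,"tz":0.7,"roll":0},{"tx":0,"ty":0,"tz":0,"roll":0}])

```text
clock: 7.7
ee_pos: [652.4, -65.6, 98.4]
orientation: [[1.0, -0.002, 0.011], [-0.002, -1.0, 0.0], [0.011, -0.0, -1.0]]
force: [-0.3, 0.5, -2.4]
width: 19.4
```

Well aligned. Going down in small steps and feeling for contact.

drive_tool(deltas=[{"tx":0,"ty":0.03,"tz":0.3,"roll":0},{"tx":0,"ty":0,"tz":0.3,"roll":0},{"tx":0,"ty":0,"tz":0.1,"roll":0}])

```text
clock: 8.07
ee_pos: [652.6, -66.0, 91.1]
orientation: [[1.0, -0.002, 0.011], [-0.002, -1.0, 0.0], [0.011, -0.0, -1.0]]
force: [-0.5, -1.2, -1.6]
width: 19.9
```

drive_tool(deltas=[{"tx":0,"ty":0,"tz":0.15,"roll":0},{"tx":0,"ty":0,"tz":0.15,"roll":0},{"tx":0,"ty":0,"tz":0.15,"roll":0}])

```text
clock: 8.45
ee_pos: [652.9, -66.0, 86.5]
orientation: [[1.0, -0.002, 0.011], [-0.002, -1.0, 0.0], [0.011, -0.0, -1.0]]
force: [0.2, -0.1, -0.6]
width: 19.7
```

drive_tool(deltas=[{"tx":-0.04,"ty":0,"tz":0.15,"roll":0},{"tx":0,"ty":0,"tz":0.15,"roll":0},{"tx":0,"ty":0,"tz":0.15,"roll":0}])

```text
clock: 8.82
ee_pos: [652.5, -66.0, 81.8]
orientation: [[1.0, -0.002, 0.012], [-0.002, -1.0, 0.0], [0.012, -0.0, -1.0]]
force: [-0.3, -0.1, -1.7]
width: 19.5
```

drive_tool(deltas=[{"tx":0,"ty":0,"tz":0.15,"roll":0},{"tx":0,"ty":0,"tz":0.15,"roll":0},{"tx":0,"ty":0,"tz":0.15,"roll":0}])

```text
clock: 9.2
ee_pos: [652.6, -66.0, 76.9]
orientation: [[1.0, -0.002, 0.012], [-0.002, -1.0, 0.0], [0.012, -0.0, -1.0]]
force: [-0.3, 0.2, -0.4]
width: 19.9
```

drive_tool(deltas=[{"tx":0,"ty":0,"tz":0.2,"roll":0},{"tx":0,"ty":0,"tz":0.2,"roll":0},{"tx":0,"ty":0,"tz":0.2,"roll":0},{"tx":0,"ty":0,"tz":0.2,"roll":0},{"tx":0,"ty":0,"tz":0.2,"roll":0}])

```text
clock: 9.82
ee_pos: [652.7, -66.0, 66.2]
orientation: [[1.0, -0.002, 0.011], [-0.002, -1.0, 0.0], [0.011, -0.0, -1.0]]
force: [-0.4, 0.2, -2.4]
width: 19.3
```

drive_tool(deltas=[{"tx":0,"ty":0,"tz":0.15,"roll":0},{"tx":0,"ty":0,"tz":0.15,"roll":0},{"tx":0,"ty":0,"tz":0.1,"roll":0}])

```text
clock: 10.2
ee_pos: [652.7, -66.0, 61.8]
orientation: [[1.0, -0.002, 0.011], [-0.002, -1.0, 0.0], [0.011, -0.0, -1.0]]
force: [-0.9, 1.0, -0.8]
width: 19.2
```

drive_tool(deltas=[{"tx":0,"ty":0,"tz":0,"roll":0},{"tx":0,"ty":0,"tz":0,"roll":0},{"tx":0,"ty":0,"tz":0,"roll":0},{"tx":0,"ty":0,"tz":0,"roll":0}], gripper=5)

```text
clock: 10.7
ee_pos: [653.5, -66.2, 62.5]
orientation: [[1.0, -0.002, 0.013], [-0.002, -1.0, 0.0], [0.013, -0.0, -1.0]]
force: [0.5, -0.1, 0.5]
width: 49.8
```

Run:
```python
from h import *
s=snap("wrist","w7");st=manip.sense();print(st["ee_pos"],st["force"],st["width"])
pix=s["pixels"].copy()
for x,y,zz,r,c in((652.5,-65,49,23,(255,0,0)),(652.5,-65,99,10,(255,0,255)),(648.7,-67,43,31,(255,255,255))):
    cv2.polylines(pix,[proj(s,cyl(x,y,zz,zz,r)[:72]).round().astype(int)],True,c,1)
cv2.imwrite("pics/z7.png",pix[:,:,::-1])
```

```text
[653.45055179 -66.20308939  62.54593787] [-0.02308635  0.63388165  0.66231073] 49.93663846244298
```

View pics/z7.png

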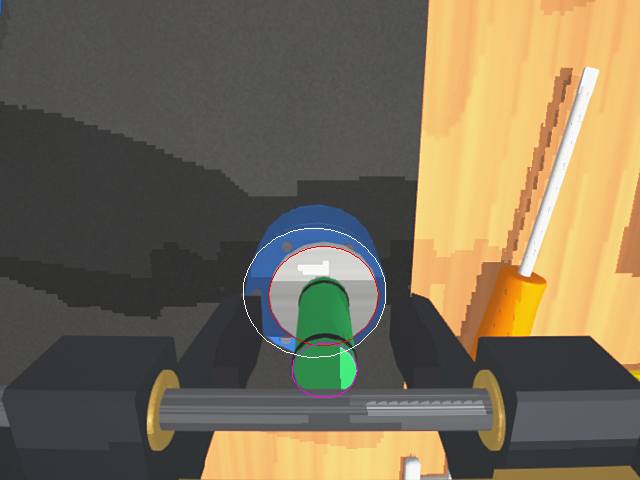

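The gauge passed and is home: the predicted outlines for a home gauge match the picture. Lifting off and going to the other hub.

drive_tool(deltas=[{"tx":0,"ty":0,"tz":-1.5,"roll":0},{"tx":0,"ty":0,"tz":-2.5,"roll":0},{"tx":0,"ty":0,"tz":-3,"roll":0},{"tx":0,"ty":0,"tz":-3,"roll":0}], gripper=8.6)

```text
clock: 11.25
ee_pos: [651.0, -66.2, 166.2]
orientation: [[1.0, -0.002, 0.01], [-0.002, -1.0, 0.0], [0.01, -0.0, -1.0]]
force: [0.0, -0.4, 0.3]
width: 85.3
```

drive_tool(deltas=[{"tx":-4.2,"ty":-3.3,"tz":0,"roll":0},{"tx":-4.2,"ty":-3.3,"tz":0,"roll":0},{"tx":-4.2,"ty":-3.3,"tz":0,"roll":0},{"tx":-4.2,"ty":-3.4,"tz":0,"roll":0},{"tx":0,"ty":0,"tz":0,"roll":0},{"tx":0,"ty":0,"tz":0,"roll":0}])

```text
clock: 12.0
ee_pos: [483.7, 69.8, 172.3]
orientation: [[1.0, -0.004, 0.025], [-0.004, -1.0, 0.003], [0.025, -0.003, -1.0]]
force: [0.3, 0.1, -0.5]
width: 86.3
```

Run:
```python
from h import *
s=snap("wrist","w8"); h=hsv(s); m=(h[...,0]>100)&(h[...,0]<125)&(h[...,1]>100)&(h[...,2]>40)
uv=proj(s,[(481.8,67,30)])[0]; c,a=blob(s,m,uv); q,e=fitcyl([(s,c)],3,43,31,(482,67)); print(c.round(1),a,q.round(1),bbox_hull(s,cyl(*q,3,43,31))[1])
pix=s["pixels"].copy(); cv2.polylines(pix,[proj(s,cyl(q[0],q[1],43,43,31)[:72]).round().astype(int)],True,(255,255,255),1)
cv2.imwrite("pics/z8.png",pix[:,:,::-1]); print(manip.sense()["ee_pos"])
```

```text
[318.2 222.4] 6855 [481.8  66.4] 6852.314150048653
[483.59950931  69.76005381 172.04004307]
```

View pics/z8.png

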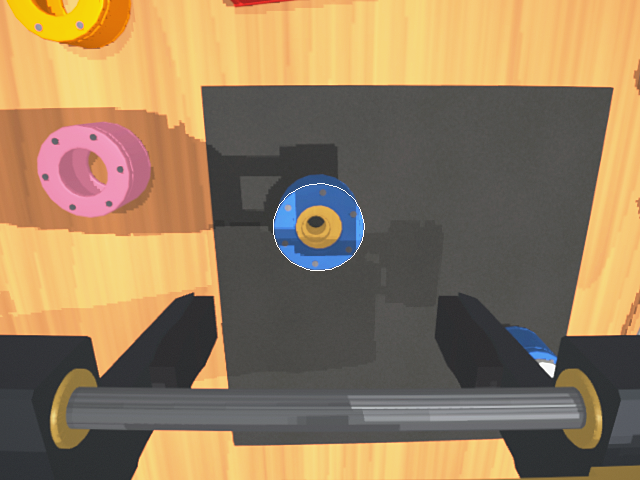

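drive_tool(deltas=[{"tx":-0.3,"ty":0.35,"tz":2.5,"roll":0},{"tx":-0.1,"ty":0,"tz":3.5,"roll":0},{"tx":-0.1,"ty":0,"tz":3.5,"roll":0},{"tx":0,"ty":0,"tz":1,"roll":0},{"tx":0,"ty":0,"tz":0,"roll":0}], gripper=8.8)

```text
clock: 12.68
ee_pos: [489.3, 61.5, 66.5]
orientation: [[0.999, -0.013, 0.033], [-0.013, -1.0, 0.002], [0.033, -0.002, -0.999]]
force: [-0.3, 0.1, -0.6]
width: 87.8
```

drive_tool(deltas=[{"tx":-0.5,"ty":-0.3,"tz":0,"roll":-0.013},{"tx":-0.4,"ty":-0.2,"tz":0.6,"roll":0},{"tx":0,"ty":0,"tz":0.6,"roll":0},{"tx":0,"ty":0,"tz":0,"roll":0}])

```text
clock: 13.18
ee_pos: [482.3, 67.4, 56.1]
orientation: [[0.999, 0.001, 0.038], [0.001, -1.0, 0.003], [0.038, -0.003, -0.999]]
force: [-0.1, 0.5, 0.3]
width: 88.4
```

drive_tool(deltas=[{"tx":-0.1,"ty":0,"tz":1.5,"roll":0},{"tx":-0.1,"ty":0,"tz":1.5,"roll":0},{"tx":-0.1,"ty":0,"tz":0.8,"roll":0},{"tx":0,"ty":0,"tz":0,"roll":0}])

```text
clock: 13.68
ee_pos: [480.3, 67.5, 14.7]
orientation: [[0.999, 0.001, 0.037], [0.001, -1.0, 0.003], [0.037, -0.003, -0.999]]
force: [-0.7, -0.3, 0.1]
width: 88.1
```

drive_tool(deltas=[{"tx":0.2,"ty":0.1,"tz":0,"roll":0},{"tx":0,"ty":0,"tz":0,"roll":0},{"tx":0,"ty":0,"tz":0,"roll":0},{"tx":0,"ty":0,"tz":0,"roll":0},{"tx":0,"ty":0,"tz":0,"roll":0}], gripper=5.5, newtons=35)

```text
clock: 14.3
ee_pos: [482.5, 66.4, 15.2]
orientation: [[0.999, 0.001, 0.037], [0.001, -1.0, 0.003], [0.037, -0.003, -0.999]]
force: [0.1, 0.5, -3.9]
width: 62.4
```

drive_tool(deltas=[{"tx":0,"ty":0,"tz":-1.5,"roll":0},{"tx":0,"ty":0,"tz":-3,"roll":0},{"tx":0,"ty":0,"tz":-3,"roll":0},{"tx":0,"ty":-2,"tz":-2,"roll":0},{"tx":0.2,"ty":-5,"tz":0,"roll":0},{"tx":0.2,"ty":-5,"tz":0,"roll":0},{"tx":0.2,"ty":-3,"tz":0,"roll":0},{"tx":0,"ty":0,"tz":0,"roll":0}])

```text
clock: 15.3
ee_pos: [484.5, 220.2, 120.5]
orientation: [[0.999, -0.003, 0.039], [-0.003, -1.0, 0.007], [0.039, -0.007, -0.999]]
force: [0.3, -1.4, -3.1]
width: 62.3
```

Run:
```python
from h import *
s=snap("wrist","w9"); print(s["origin"])
```

```text
[479.09250581 300.51632867 267.91282591]
```

View pics/w9.png

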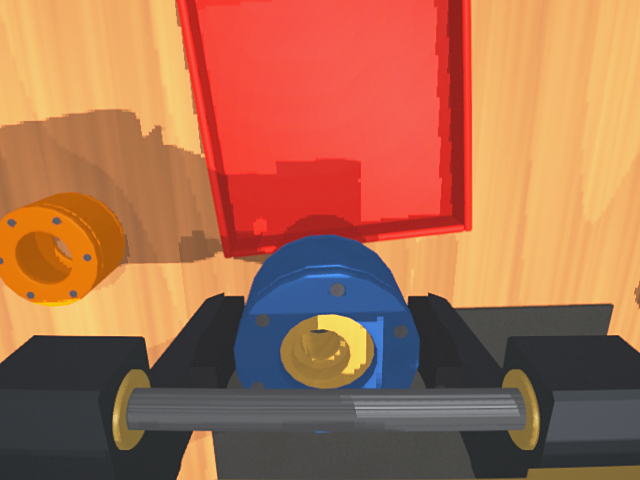

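Run:
```python
from h import *
s=load("w9")
P=ray(s,[(226,257),(470,230),(181,5),(466,5)],30)[:,:2]; print(P.round(1))
e=P[1]-P[0]; print(np.linalg.norm(e), np.degrees(np.arctan2(e[1],e[0])))
u=e/np.linalg.norm(e); n=np.array([-u[1],u[0]]); print("centre", (P[0]+P[1])/2+75*n)
```

```text
[[428.3 211.7]
 [574.7 226.4]
 [415.3 347.7]
 [561.  348.2]]
147.0888720911039 5.718544118391018
centre [494.03702262 293.67416268]
```

drive_tool(deltas=[{"tx":0.4,"ty":-3.5,"tz":0,"roll":0},{"tx":0.4,"ty":-3.5,"tz":0,"roll":0},{"tx":0,"ty":0,"tz":0,"roll":0},{"tx":0,"ty":0,"tz":1.5,"roll":0},{"tx":0,"ty":0,"tz":1.5,"roll":0},{"tx":0,"ty":0,"tz":1.5,"roll":0},{"tx":0,"ty":0,"tz":0,"roll":0}])

```text
clock: 16.23
ee_pos: [494.4, 278.7, 73.7]
orientation: [[0.999, -0.018, 0.036], [-0.018, -1.0, -0.001], [0.036, 0.0, -0.999]]
force: [0.5, 0.0, -2.9]
width: 62.4
```

drive_tool(deltas=[{"tx":-0.1,"ty":-0.9,"tz":0,"roll":0},{"tx":0,"ty":-0.6,"tz":0,"roll":0},{"tx":-0.1,"ty":0,"tz":1,"roll":0},{"tx":0,"ty":0,"tz":1,"roll":0},{"tx":0,"ty":0,"tz":1,"roll":0},{"tx":0,"ty":0,"tz":0,"roll":0}])

```text
clock: 16.98
ee_pos: [494.0, 295.2, 41.8]
orientation: [[0.999, -0.018, 0.036], [-0.018, -1.0, -0.0], [0.036, -0.0, -0.999]]
force: [-1.4, -1.0, -3.7]
width: 62.7
```

Run:
```python
from h import *
s=snap("wrist","w10"); print(s["origin"])
```

```text
[490.19154337 376.57884702 188.73187083]
```

View pics/w10.png

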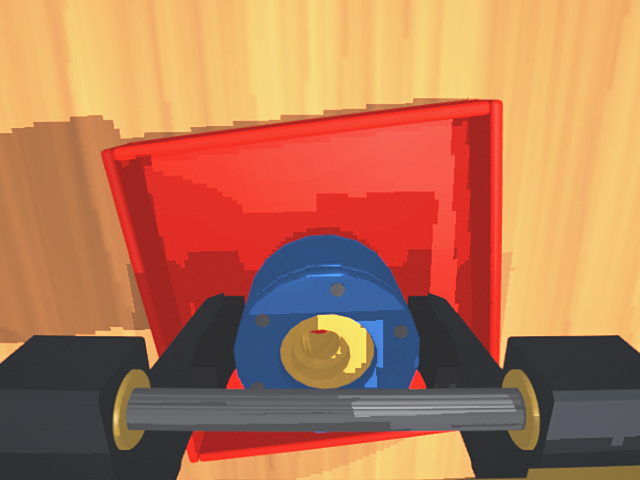

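The hub is over the tray, well inside its walls. Lowering gently.

drive_tool(deltas=[{"tx":0,"ty":0,"tz":0.6,"roll":0},{"tx":0,"ty":0,"tz":0.6,"roll":0},{"tx":0,"ty":0,"tz":0.5,"roll":0},{"tx":0,"ty":0,"tz":0.2,"roll":0}])

```text
clock: 17.52
ee_pos: [495.6, 295.4, 22.5]
orientation: [[0.999, -0.018, 0.038], [-0.018, -1.0, 0.0], [0.038, -0.001, -0.999]]
force: [0.1, 0.4, -3.3]
width: 63.2
```

drive_tool(deltas=[{"tx":0,"ty":0,"tz":0.15,"roll":0},{"tx":0,"ty":0,"tz":0.15,"roll":0}])

```text
clock: 17.77
ee_pos: [495.9, 295.4, 19.4]
orientation: [[0.999, -0.018, 0.038], [-0.018, -1.0, 0.001], [0.038, -0.001, -0.999]]
force: [-0.8, 0.7, -3.0]
width: 62.7
```

drive_tool(deltas=[{"tx":0,"ty":0,"tz":0.12,"roll":0},{"tx":0,"ty":0,"tz":0.1,"roll":0}])

```text
clock: 18.02
ee_pos: [496.1, 295.5, 17.2]
orientation: [[0.999, -0.018, 0.038], [-0.018, -1.0, 0.001], [0.038, -0.001, -0.999]]
force: [0.0, -1.7, 2.9]
width: 62.7
```

Force went from -3 to +2.9 N, so the hub is touching the tray floor. Releasing.

drive_tool(deltas=[{"tx":0,"ty":0,"tz":0,"roll":0},{"tx":0,"ty":0,"tz":0,"roll":0},{"tx":0,"ty":0,"tz":0,"roll":0}], gripper=7.6)

```text
clock: 18.4
ee_pos: [497.2, 296.0, 18.1]
orientation: [[0.999, -0.018, 0.04], [-0.018, -1.0, 0.002], [0.04, -0.003, -0.999]]
force: [0.1, 0.4, -0.0]
width: 76.3
```

drive_tool(deltas=[{"tx":0,"ty":0,"tz":-0.5,"roll":0},{"tx":0,"ty":0,"tz":-1.5,"roll":0},{"tx":0,"ty":0,"tz":-3,"roll":0},{"tx":0,"ty":0,"tz":-4,"roll":0},{"tx":0,"ty":0,"tz":-4,"roll":0},{"tx":0,"ty":0,"tz":0,"roll":0}])

```text
clock: 19.15
ee_pos: [492.6, 295.9, 156.4]
orientation: [[0.999, -0.019, 0.042], [-0.019, -1.0, 0.004], [0.042, -0.005, -0.999]]
force: [0.6, -0.1, 0.8]
width: 75.9
```

Run:
```python
from h import *
s=snap("wrist","w11"); h=hsv(s); m=(h[...,0]>100)&(h[...,0]<125)&(h[...,1]>100)&(h[...,2]>40)
c,a=blob(s,m,proj(s,[(495,294,30)])[0]); q,e=fitcyl([(s,c)],5,45,31,(495,294)); print(c.round(1),a,q.round(1),bbox_hull(s,cyl(*q,5,45,31))[1])
pix=s["pixels"].copy(); cv2.polylines(pix,[proj(s,cyl(q[0],q[1],45,45,31)[:72]).round().astype(int)],True,(255,255,255),1)
cv2.imwrite("pics/z11.png",pix[:,:,::-1])
snap("top","top1"); snap("side","side1"); print(manip.sense()["force"],manip.sense()["ee_pos"])
```

```text
[321.5 226.2] 7349 [495.  295.3] 7748.607271453366
[-0.498055    0.50051483  0.35790796] [490.24769222 294.74445923 152.40555577]
```

View pics/z11.png

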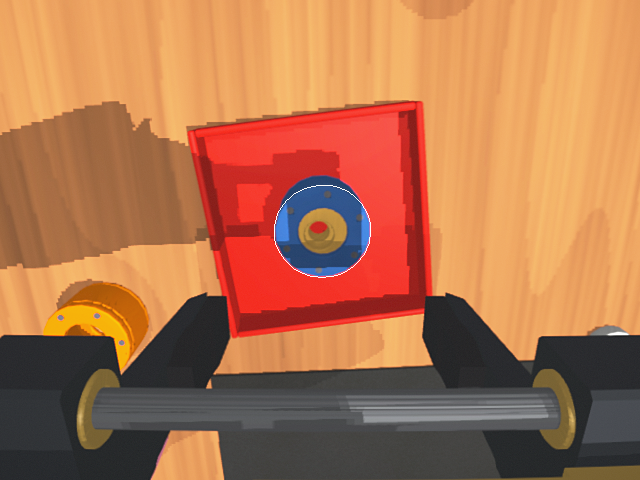

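View pics/side1.png

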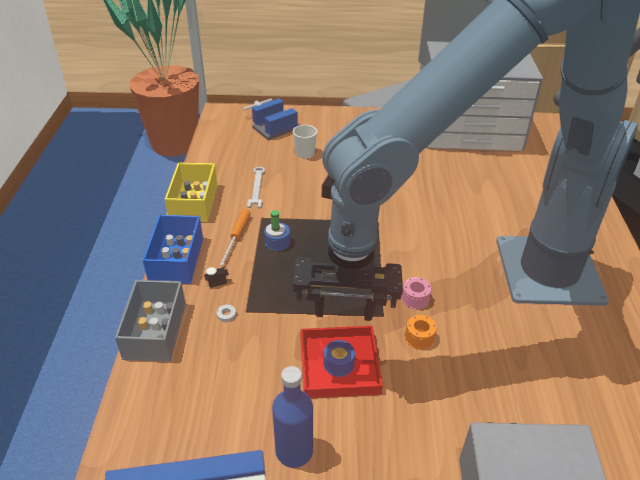

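View pics/top1.png

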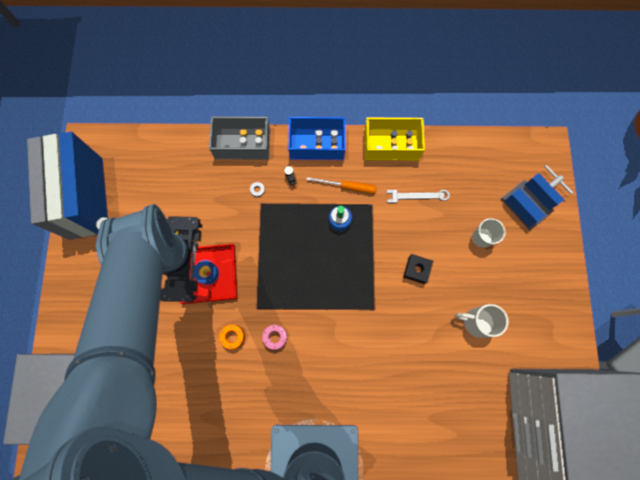

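The hub stands upright in the tray and the gauge stands in the good hub, which is still at (340,218) in the top view. The bystanders are at the same pixels as before, and the arm is clear. Handing in.

Run:
```python
from h import *
a,b=load("top0"),load("top1")
s=b; h=hsv(s); g=(h[...,0]>50)&(h[...,0]<80)&(h[...,1]>120)
c,ar=blob(s,g,(340,212)); q,e=fitcyl([(s,c)],49,99,10,(650,-66)); print("gauge",q.round(1))
print(manip.finish_job())
```

```text
gauge [655.  -65.7]
the job is handed in; nothing more can be done
None
```

I left the plug gauge standing fully home in the hub at about (649, -67) mm. The other hub is upright in the red tray, and I've handed the job in with about 19 s used.

- **Gauge and good hub:** I found the bore with the wrist camera about 4 mm off the hub's axis. The pin went in with no noticeable resistance. After release, the outlines I predicted for a fully home gauge matched the wrist picture, with the gauge about 4 mm off the hub's axis against the 9 mm allowed.
- **Undersize hub:** I never tried the gauge in this one. I judged it undersize because the wrist pictures show a step in its bore, and because the gauge passed in the other hub. I lowered it until it touched the tray floor (about 3 N on the wrist) and let go. It stands about 3 mm from the tray's centre.
- **Surroundings:** in the last top and side views, the bystanders I could see were at the same pixels as at the start. The arm hid the mug in the side view and most of the thermos in the top view.
- **Check that disagreed:** a single top-camera fit, from a small green patch, put the gauge at (655, -65.7). The wrist picture fits it at (652.5, -65). I trusted the wrist picture; even the top-camera figure is only about 6.4 mm off the hub's axis.
- **Tool drift:** long straight moves drifted the tool sideways by up to about 15 mm and tilted it by up to 0.04 rad. I corrected the position before each grasp and insertion, but could not correct the tilt.

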